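# Return leftover switchgear parts to their stock trays

## Robot

A 6-joint arm with a two-finger parallel gripper is mounted at the origin on the work surface. World frame = base frame: x ahead of the robot, y to its left, z up, the work surface at z = 0. Lengths are in m, angles in rad, forces in N, time in s.
With the tool pointing down it reaches from about 0.425 to 0.95 m from the base axis. Payload 14.7 kg.
Tool frame: the origin (TCP) lies at the very end of the fingers, on their centre line; the grasp point (between the pads) lies 19 mm behind it; z points along the fingers, y is the line along which they close (so a half turn about z gives the same grasp; the last joint's range is limited). The gripper opens to 85 mm and grips with 20 to 120 N. Pads are 22 mm wide; open, the fingers measure 114 mm over their backs; the gripper's body (76 mm by 85 mm) begins 54 mm behind the grasp point. The pads swing forward as they close: fully open they stand 13 mm farther back than shut.
Start: joints at [-1.157, 0.48, 1.596, -0, 1.065, -0.047], TCP at [0.289, -0.582, 0.231] pointing down, gripper open.
Joint ranges: [-2.75, 2.75], [-0.82, 2.05], [0.23, 2.67], [-1.56, 4.7], [0.09, 2.69], [-2.92, 2.92]. Speed limits (rad/s): [1.89, 1.89, 2.39, 3.01, 3.01, 3.01].

## Interface

Orientations are given as a 3x3 rotation matrix whose columns are the frame's x, y, z axes.
In Python, from workcell import robot gives the robot as it stands.
- The arm moves only by the tool move_arm, never from a script. Its argument "motion" is a list of rows, each a list of 5 numbers: the gripper command: -1 is fully open, 1 is shut, values between are in proportion, then the shift along the tool's x, y, z in mm, then the turn about the tool's z in degrees. A call has 1 to 10 rows; each row shifts and turns the commanded pose from where the row before left it, along the tool's axes as they then stand; what a row does not reach is not made up. A row lasts 1/12 s, in which the tool goes at most 41.7 mm and 7.16 degrees, less where a joint would pass 70% of its speed; a pose out of reach is approached as far as the arm can. A call with a gripper value outside its range is refused whole. The fingers move at their own pace and stop on an object; "squeeze" is the grip in N (left out, the last holds). Time passes only in rows, so rows that do not move let the fingers close. It gives the time, the measured TCP pose, the force, the opening and the grip force at its end, in the units of the state.
- robot.get_obs(): the state, without advancing time (a new reading comes with each control period).
- robot.grab_frame(name): name is "scene" or "top"; returns a dict with "pixels" (480x640x3 uint8, red, green, blue), "z_map" (480x640 float32, m along the optical axis (not along the pixel's ray), 0 where there is no reading), "K" (3x3 intrinsics, pixels), "extrinsics" (4x4, takes a point from world to camera coordinates). Camera axes: x right, y up, looking along -z (the intrinsics and any distortion apply to the point x, -y, -z); pixel columns grow to the right and rows downward; lengths in m; the calibration is good to about 2 mm. A picture is of the moment at which its call begins.
- robot.close_job(): hands the job in; it is judged then, once.
The state is a dict: "clock": time; "q": joint angles; "joint_vel": joint speeds; "effort": joint torques, N m; "position": TCP position; "tcp_rot": TCP orientation; "force": force on the tool from outside, world axes, zero at the start; "torque": the same for the moment, N m; "opening": finger opening in m; "gripper_force": force on a finger pad.
Only numpy, scipy, OpenCV 4.12 (cv2) and the standard library are available. Lean on these libraries where they do the work, as an engineer would, in place of code of your own. Each camera call takes 0.05 s, during which the arm holds its last target. There are 200 camera calls.

## Task

Clear the leftover parts off the training bench: put the two narrow circuit breakers, the one double-width residual-current device and the two cable glands back into their stock trays, each into the tray that already holds a part of its kind. Stand every part upright and flat on the tray floor, none lying down, leaning or on top of another. Leave the screwdriver and the piece of mounting rail where they lie.

Things in the scene. Friction and masses are not known exactly. Their poses are not given: they have to be found in the camera images.
- breaker_a_center (a point): One circuit breaker to sort: single-pole, narrow, 86 x 18 mm, 72 high. Origin half-way up, 36 mm above its underside. x along its length, y across its width, z up. Full-width white block 86 mm long up to 46 mm, above it a centred nose 46 mm long, full width, up to 62 mm, then a small black toggle. Stands on its flat back, toggle up; 120 g.
- breaker_b_center (a point): The other circuit breaker to sort: single-pole, narrow, 86 x 18 mm, 72 high. Origin half-way up, 36 mm above its underside. x along its length, y across its width, z up. Full-width white block 86 mm long up to 46 mm, above it a centred nose 46 mm long, full width, up to 62 mm, then a small black toggle. Stands on its flat back, toggle up; 120 g.
- rcd_center (a point): Residual-current device to sort: 86 x 36 mm, 72 high, twice as wide as a breaker, wide toggle, small test button. Origin half-way up, 36 mm above its underside. x along its length, y across its width, z up. Full-width white block 86 mm long up to 46 mm, above it a centred nose 46 mm long, full width, up to 62 mm, then a small black toggle. Stands on its flat back, toggle up; 210 g.
- gland_a_center (a point): One cable gland to sort: grey, round, 52 mm high, standing on its thread (32 mm diameter, 16 high); above it a hexagon 36 mm across flats to 27 mm, then a nut of 34 mm diameter up to 42 mm, tapering to its top. Origin on its axis half-way up, 26 mm above its underside; z up; flats of the hexagon face along +x and -x and every 60 degrees. 50 g.
- gland_b_center (a point): The other cable gland to sort: grey, round, 52 mm high, standing on its thread (32 mm diameter, 16 high); above it a hexagon 36 mm across flats to 27 mm, then a nut of 34 mm diameter up to 42 mm, tapering to its top. Origin on its axis half-way up, 26 mm above its underside; z up; flats of the hexagon face along +x and -x and every 60 degrees. 50 g.
- tray_breakers: Grey metal tray, 160 (its x) by 150 mm (its y), walls 25 high and 3 thick, floor 3 thick; it does not move. Origin: centre of its underside. A single-pole breaker (86 x 18 mm) is fastened upright at its back, long side along y, centred at x = 55 mm, its top 75 mm above the bench. Floor free from x = -73 to 40 mm: room for both breakers side by side, long side along the tray's x, 70 mm apart.
- tray_rcds: Grey metal tray, 160 (its x) by 150 mm (its y), walls 25 high and 3 thick, floor 3 thick; it does not move. Origin: centre of its underside. A residual-current device (86 x 36 mm) is fastened upright at its back, long side along y, centred at x = 55 mm, its top 75 mm above the bench. Floor free from x = -73 to 33 mm.
- tray_glands: Grey metal tray, 160 (its x) by 150 mm (its y), walls 25 high and 3 thick, floor 3 thick; it does not move. Origin: centre of its underside. A cable gland is fastened upright at its back at x = 52 mm, its top 55 mm above the bench. Floor free from x = -73 to 30 mm: room for both glands side by side, 70 mm apart.
- screwdriver: Screwdriver lying on the bench outside the leftmost parts, 190 mm long, handle 26 mm thick, roughly along world x; not to be disturbed. Its x axis runs along it, towards the tip; origin under its middle.
- rail: Offcut of steel mounting rail, 170 x 35 x 7.5 mm, lying on the bench outside the rightmost parts, roughly along world x; not to be disturbed. Its x axis runs along it; origin at the centre of its underside.

How it is judged:
At the end, for the whole second after the job is handed in: Both breakers in the breaker tray, the residual-current device in its tray and both glands in the gland tray: each part's centre within 70 mm (tray x) and 65 mm (tray y) of the tray's centre, its underside on the tray floor within 6 mm, upright within 0.15 rad, at rest (x of breaker_a_center in the frame of tray_breakers between -0.07 and 0.07 m and y of breaker_a_center in the frame of tray_breakers between -0.065 and 0.065 m and z of breaker_a_center in the frame of tray_breakers between 0.033 and 0.045 m and angle between each of breaker_a_center, breaker_b_center, rcd_center, gland_a_center, gland_b_center's own z axis and vertical below 0.15 rad and linear speed of each of breaker_a, breaker_b, rcd, gland_a, gland_b below 0.02 m/s and x of breaker_b_center in the frame of tray_breakers between -0.07 and 0.07 m and y of breaker_b_center in the frame of tray_breakers between -0.065 and 0.065 m and z of breaker_b_center in the frame of tray_breakers between 0.033 and 0.045 m and x of rcd_center in the frame of tray_rcds between -0.07 and 0.07 m and y of rcd_center in the frame of tray_rcds between -0.065 and 0.065 m and z of rcd_center in the frame of tray_rcds between 0.033 and 0.045 m and x of gland_a_center in the frame of tray_glands between -0.07 and 0.07 m and y of gland_a_center in the frame of tray_glands between -0.065 and 0.065 m and z of gland_a_center in the frame of tray_glands between 0.023 and 0.035 m and x of gland_b_center in the frame of tray_glands between -0.07 and 0.07 m and y of gland_b_center in the frame of tray_glands between -0.065 and 0.065 m and z of gland_b_center in the frame of tray_glands between 0.023 and 0.035 m); the robot touches nothing.
It fails at once if the screwdriver was shifted by more than 30 mm (distance of screwdriver from where it was at the start of the episode above 0.03 m).
It fails at once if the piece of rail was shifted by more than 30 mm (distance of rail from where it was at the start of the episode above 0.03 m).
It also fails if it takes over 136 s, if anything falls off the work surface, if the arm or the gripper's body presses on something with over 40 N, if the wrist force passes 120 N, or if a joint passes its speed limit or range.

## Working session

There is one attempt and no reset: what is moved stays moved. The work goes in short steps, Python scripts to look and compute and a tool call to move; the robot and the scene stay as the last step left them, time stands still between calls to the robot, and variables do not carry over. Pictures are saved under pics/ and viewed, at most 14 in all, crops included, and the job is handed in when it is done.

Besides the shell and the picture viewer there is one more tool, called after "Call:" by a JSON object that holds its "fn" and its "kwargs", one argument or row to a line. move_arm: Moves the arm, as the interface text tells. Its arguments: {"type":"object","properties":{"motion":{"type":"array","items":{"type":"array","items":{"type":"number"}}},"squeeze":{"type":"number"}},"required":["motion"]}

```bash
ls; mkdir -p pics; python3 - <<'E'
from workcell import robot
import cv2,numpy as np
o=robot.get_obs();print({k:np.round(v,3).tolist() for k,v in o.items()})
for n in("scene","top"):
    f=robot.grab_frame(n);cv2.imwrite(f"pics/{n}0.png",f["pixels"][:,:,::-1]);np.savez(f"{n}0.npz",**f)
    print(f["K"],np.round(f["extrinsics"],4),f.keys())
E
```

```text
pics
{'clock': 0.0, 'q': [-1.157, 0.481, 1.597, 0.0, 1.065, -0.047], 'joint_vel': [-0.001, -0.0, 0.001, -0.001, 0.003, -0.001], 'effort': [0.003, -95.063, -43.018, 0.0, 0.013, -0.0], 'position': [0.289, -0.582, 0.231], 'tcp_rot': [[0.896, 0.445, -0.001], [0.445, -0.896, 0.001], [0.0, -0.001, -1.0]], 'force': [0.471, -0.241, 0.275], 'torque': [0.057, -0.062, -0.05], 'gripper_force': 0.0, 'opening': 0.086}
[[582.46075329   0.         312.48436291]
 [  0.         582.46075329 240.21921449]
 [  0.           0.           1.        ]] [[ 8.4770e-01  5.3050e-01  3.0000e-04 -4.4470e-01]
 [-4.1310e-01  6.5970e-01  6.2780e-01  1.7260e-01]
 [ 3.3290e-01 -5.3220e-01  7.7840e-01 -1.4532e+00]
 [ 0.0000e+00  0.0000e+00  0.0000e+00  1.0000e+00]] dict_keys(['pixels', 'z_map', 'K', 'extrinsics'])
[[582.89158327   0.         325.59908132]
 [  0.         582.89158327 236.1811544 ]
 [  0.           0.           1.        ]] [[ 0.0043 -1.      0.0041  0.0041]
 [ 0.9826  0.005   0.1858 -0.5205]
 [-0.1859  0.0033  0.9826 -1.2762]
 [ 0.      0.      0.      1.    ]] dict_keys(['pixels', 'z_map', 'K', 'extrinsics'])
```

View pics/top0.png

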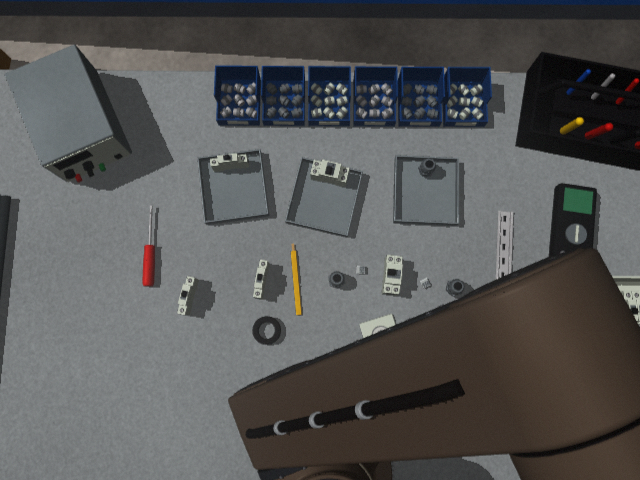

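View pics/scene0.png

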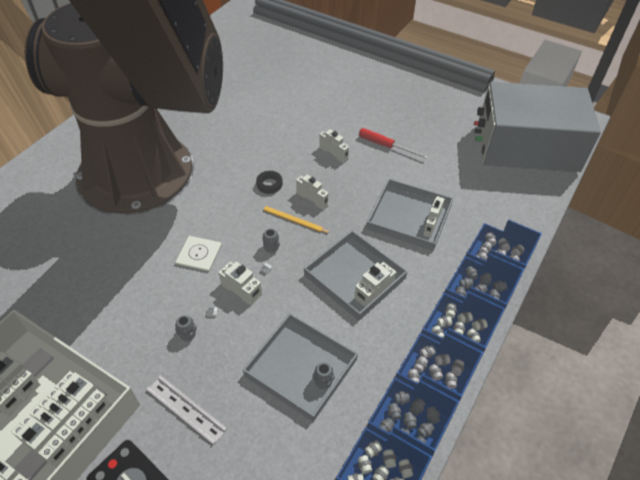

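The top view shows the breakers at about (186,296) and (261,279), the RCD at (394,274), and the glands at (337,279) and (457,288). The trays are at (235,187) for breakers, (328,196) for RCDs and (429,190) for glands. The screwdriver is at (149,248) and the rail at (505,244). The scene view shows the same parts, all upright. Next I'll measure them from depth.

```bash
cat > h.py <<'E'
import numpy as np,cv2
def cloud(f):
    z=f["z_map"];K=f["K"];E=f["extrinsics"]
    v,u=np.mgrid[:480,:640]
    c=np.stack([(u-K[0,2])/K[0,0]*z,-(v-K[1,2])/K[1,1]*z,-z],-1)
    return (c-E[:3,3])@E[:3,:3],z>0
def pix(f,p):
    E=f["extrinsics"];K=f["K"];c=E[:3,:3]@p+E[:3,3]
    return K[0,0]*c[0]/-c[2]+K[0,2],K[1,2]+K[1,1]*c[1]/c[2]
def rect(p):
    (c,s,a)=cv2.minAreaRect((p[:,:2]*1000).astype(np.float32))
    if s[0]<s[1]: s=s[::-1];a+=90
    return np.round(c,1),np.round(s,1),round((a+90)%180-90,1)
E
python3 - <<'E'
from h import *
fs={n:dict(np.load(n+"0.npz")) for n in("top","scene")}
C={n:cloud(f) for n,f in fs.items()}
P,ok=C["top"]
spots=dict(brA=(186,296),brB=(261,279),rcd=(394,274),gA=(337,279),gB=(457,288),tb=(235,187),tr=(328,196),tg=(429,190),screw=(149,248),rail=(505,244))
for k,(u,v) in spots.items():
    c=P[v,u];tray=k[0]=="t"
    print(k,c.round(3))
    for n,(Q,o) in C.items():
        r=np.linalg.norm(Q[...,:2]-c[:2],axis=-1)
        m=o&(r<(.13 if tray else .065 if k not in("screw","rail") else .12))
        bands=[(.019,.029)] if tray else [(.004,.04)] if k in("screw","rail") else [(.040,.050),(.056,.066)] if k[0] in"br" else [(.02,.06),(.047,.056)]
        for a,b in bands:
            q=Q[m&(Q[...,2]>a)&(Q[...,2]<b)]
            if len(q)<5: continue
            print("  ",n,(a,b),len(q),*rect(q),"med",np.median(q,0).round(4))
q=P[ok&(abs(P[...,2])<.02)];print("table z",np.median(q[:,2]))
E
```

```text
brA [0.382 0.313 0.065]
   top (0.04, 0.05) 156 [385.5 318.7] [85.3 19.5] -12.5 med [0.3716 0.3173 0.0446]
   top (0.056, 0.066) 141 [385.3 318.6] [45.8 19.3] -12.9 med [0.3842 0.3173 0.061 ]
   scene (0.04, 0.05) 137 [388.8 316. ] [86.6 22.8] -11.1 med [0.3993 0.3122 0.0452]
   scene (0.056, 0.066) 104 [388.3 317.8] [48.5 23.9] -15.8 med [0.3921 0.3151 0.061 ]
brB [0.421 0.15  0.058]
   top (0.04, 0.05) 149 [423.4 153.8] [86.  18.4] -8.8 med [0.4001 0.1526 0.0449]
   top (0.056, 0.066) 136 [423.3 153.7] [45.7 18.4] -9.8 med [0.4195 0.1527 0.061 ]
   scene (0.04, 0.05) 152 [427.6 153.3] [88.4 21.9] -10.1 med [0.4425 0.1473 0.0451]
   scene (0.056, 0.066) 122 [427.4 152.1] [48.2 20.6] -8.6 med [0.4294 0.1499 0.0612]
rcd [ 0.432 -0.145  0.069]
   top (0.04, 0.05) 264 [ 434.7 -145. ] [86.4 36.7] -6.3 med [ 0.4105 -0.1435  0.0446]
   top (0.056, 0.066) 274 [ 434.7 -144.8] [46.3 36.4] -6.0 med [ 0.431  -0.1462  0.0615]
   scene (0.04, 0.05) 312 [ 437.2 -146.4] [89.3 37.4] -6.4 med [ 0.4615 -0.1513  0.0454]
   scene (0.056, 0.066) 317 [ 437.  -145.9] [49.4 37.9] -8.7 med [ 0.4413 -0.1491  
[... 1115 characters left out ...]
 [164.1 153.9] -13.1 med [ 0.6443 -0.0049  0.0247]
tg [ 0.644 -0.241 -0.003]
   top (0.019, 0.029) 478 [ 639.5 -230. ] [162.6 150.9] -2.2 med [ 0.6493 -0.2261  0.0249]
   scene (0.019, 0.029) 914 [ 641.4 -230. ] [162.4 153.6] -2.2 med [ 0.6579 -0.2424  0.0249]
screw [0.495 0.413 0.025]
   top (0.004, 0.04) 800 [492.3 413.7] [231.  230.4] -66.3 med [0.471  0.4148 0.0168]
   scene (0.004, 0.04) 537 [497.6 411. ] [227.2 224.1] 4.5 med [0.4726 0.4094 0.0169]
rail [ 0.513 -0.415  0.003]
   top (0.004, 0.04) 831 [ 536.7 -405.6] [239.6 186.4] -68.0 med [ 0.5186 -0.43    0.0076]
   scene (0.004, 0.04) 1303 [ 519.5 -417.6] [238.5 215.6] 75.5 med [ 0.4942 -0.453   0.0094]
table z -0.000747851958046098
```

```bash
python3 - <<'E'
from h import *
fs={n:dict(np.load(n+"0.npz")) for n in("top","scene")}
R=[]
for p in((.4255,-.0188,.035),(.4095,-.288,.035)):
    r=[]
    for f in fs.values():
        u,v=map(int,np.round(pix(f,np.array(p))));print(u,v)
        r.append(cv2.resize(f["pixels"][v-17:v+17,u-22:u+22,::-1],(396,300),interpolation=cv2.INTER_CUBIC))
    R.append(np.hstack(r))
cv2.imwrite("pics/gl.png",cv2.convertScaleAbs(np.vstack(R),alpha=1.8))
E
```

```text
337 279
270 237
456 286
184 325
```

View pics/gl.png

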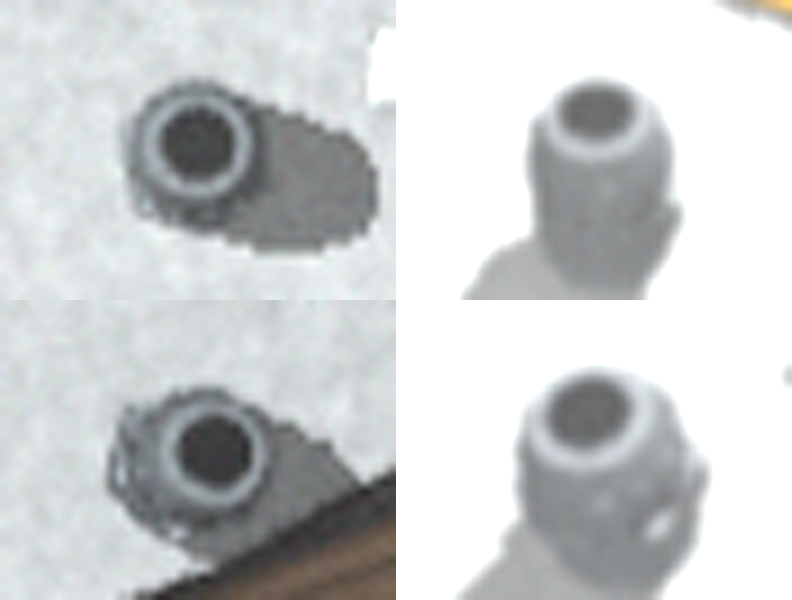

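```bash
cat > plan.py <<'E'
import sys,numpy as np
from workcell import robot
def go(x,y,z,yaw,g,q=1.0):
    o=robot.get_obs();p=np.array(o["position"])*1000;R=np.array(o["tcp_rot"])
    w=np.degrees(np.arctan2(R[1,0],R[0,0]));t=np.array([x,y,z],float)
    d=(yaw-w+180)%360-180
    n=int(np.ceil(max(np.linalg.norm(t-p)/36,abs(d)/6.8)));n=max(n,1);p0=p.copy();w0=w;rows=[]
    for i in range(1,n+1):
        e=p0+(t-p0)*i/n-p;a=np.radians(w)
        s=np.round([e@[np.cos(a),np.sin(a),0],e@[np.sin(a),-np.cos(a),0],-e[2]])
        p=p+s[0]*np.array([np.cos(a),np.sin(a),0])+s[1]*np.array([np.sin(a),-np.cos(a),0])-[0,0,s[2]]
        u=np.round((w-(w0+d*i/n))*2)/2;w-=u;rows.append([g,*s.astype(int).tolist(),float(u)])
    print("now",p0.round(1),round(w0,1),"tilt",R[2].round(3),"grip",round(o["opening"],4),"end",p.round(1),round(w,1),o["clock"]);print(rows)
if __name__=="__main__": go(*map(float,sys.argv[1:]))
E
python3 plan.py 409.5 -288 100 100 -0.4
```

```text
now [ 288.9 -581.9  230.7] 26.4 tilt [ 0.    -0.001 -1.   ] grip 0.0855 end [ 409.8 -287.6   99.7] 99.9 0.1
[[-0.4, 22, -19, 12, -6.5], [-0.4, 23, -17, 12, -7.0], [-0.4, 26, -13, 12, -6.5], [-0.4, 27, -10, 12, -7.0], [-0.4, 28, -8, 11, -6.5], [-0.4, 28, -4, 12, -6.5], [-0.4, 29, 0, 12, -7.0], [-0.4, 29, 3, 12, -6.5], [-0.4, 28, 6, 12, -6.5], [-0.4, 28, 9, 12, -7.0], [-0.4, 26, 13, 12, -6.5]]
```

Call:
{"fn": "move_arm", "kwargs": {
  "motion": [
    [-0.4,22,-19,12,-6.5],
    [-0.4,23,-17,12,-7],
    [-0.4,26,-13,12,-6.5],
    [-0.4,27,-10,12,-7],
    [-0.4,28,-8,11,-6.5],
    [-0.4,28,-4,12,-6.5],
    [-0.4,29,0,12,-7],
    [-0.4,29,3,12,-6.5],
    [-0.4,28,6,12,-6.5],
    [-0.4,28,9,12,-7]
  ],
  "squeeze": 30
}}

```text
clock: 0.93
position: [0.3988, -0.3134, 0.1117]
tcp_rot: [[-0.065, 0.998, -0.0], [0.998, 0.065, 0.0], [0.0, -0.0, -1.0]]
force: [0.4, 0.3, -1.1]
opening: 0.0597
gripper_force: 0.0
```

Call:
{"fn": "move_arm", "kwargs": {
  "motion": [
    [-0.4,26,13,12,-6.5],
    [-0.4,0,0,0,0],
    [-0.4,0,0,0,0],
    [-0.4,0,0,0,0]
  ]
}}

```text
clock: 1.27
position: [0.4101, -0.2881, 0.1003]
tcp_rot: [[-0.171, 0.985, -0.0], [0.985, 0.171, -0.0], [-0.0, -0.0, -1.0]]
force: [-0.3, 0.3, -0.4]
opening: 0.0598
gripper_force: 0.0
```

```bash
python3 plan.py 409.5 -288 9 100 -0.4; python3 - <<'E'
from workcell import robot
from h import *
f=robot.grab_frame("top");cv2.imwrite("pics/t1.png",f["pixels"][:,:,::-1])
f=robot.grab_frame("scene");cv2.imwrite("pics/s1.png",cv2.resize(f["pixels"][180:400,60:360,::-1],(750,550)))
E
```

```text
now [ 410.1 -288.1  100.3] 99.9 tilt [-0. -0. -1.] grip 0.0598 end [ 409.2 -288.3    9.3] 99.9 1.2667
[[-0.4, 0, 0, 30, -0.0], [-0.4, 0, 0, 31, -0.0], [-0.4, 0, -1, 30, -0.0]]
```

View pics/s1.png

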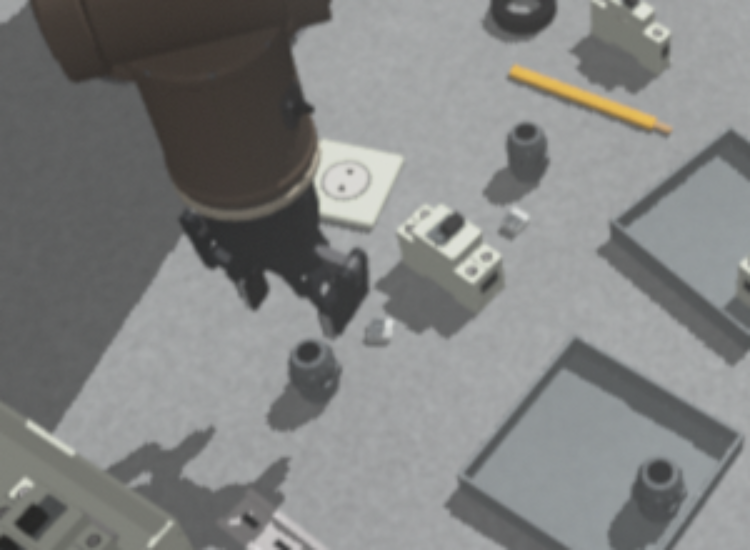

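The gripper at crop (290,280) is above gland B at (312,370), and the way down is clear.

Call:
{"fn": "move_arm", "kwargs": {
  "motion": [
    [-0.4,0,0,30,0],
    [-0.4,0,0,31,0],
    [-0.4,0,0,30,0],
    [-0.4,0,0,0,0],
    [0.6,0,0,0,0],
    [0.6,0,0,0,0],
    [0.6,0,0,0,0],
    [0.6,0,0,0,0],
    [0.6,0,0,0,0],
    [0.6,0,0,0,0]
  ]
}}

```text
clock: 2.2
position: [0.4107, -0.2886, 0.0106]
tcp_rot: [[-0.172, 0.985, 0.002], [0.985, 0.172, -0.001], [-0.002, 0.001, -1.0]]
force: [-1.6, -1.3, 14.4]
opening: 0.0352
gripper_force: 31.4
```

Call:
{"fn": "move_arm", "kwargs": {
  "motion": [
    [0.6,0,0,-10,0],
    [0.6,0,0,-30,0],
    [0.6,0,0,-35,0],
    [0.6,0,0,-30,0],
    [0.6,0,0,0,0],
    [0.6,0,0,0,0]
  ]
}}

```text
clock: 2.7
position: [0.411, -0.2886, 0.1168]
tcp_rot: [[-0.172, 0.985, 0.004], [0.985, 0.172, -0.003], [-0.003, 0.003, -1.0]]
force: [-0.0, -0.6, -1.5]
opening: 0.0352
gripper_force: 30.4
```

```bash
python3 plan.py 616.9 -264.1 110 88 0.6; python3 - <<'E'
from workcell import robot
from h import *
f=robot.grab_frame("scene");cv2.imwrite("pics/s2.png",cv2.resize(f["pixels"][180:400,60:360,::-1],(750,550)))
E
```

```text
now [ 411.  -288.6  116.8] 99.9 tilt [-0.003  0.003 -1.   ] grip 0.0352 end [ 617.1 -263.9  109.8] 87.9 2.7
[[0.6, -2, 35, 1, 2.0], [0.6, -1, 34, 1, 2.0], [0.6, 1, 35, 1, 2.0], [0.6, 2, 34, 2, 2.0], [0.6, 3, 35, 1, 2.0], [0.6, 4, 34, 1, 2.0]]
```

View pics/s2.png

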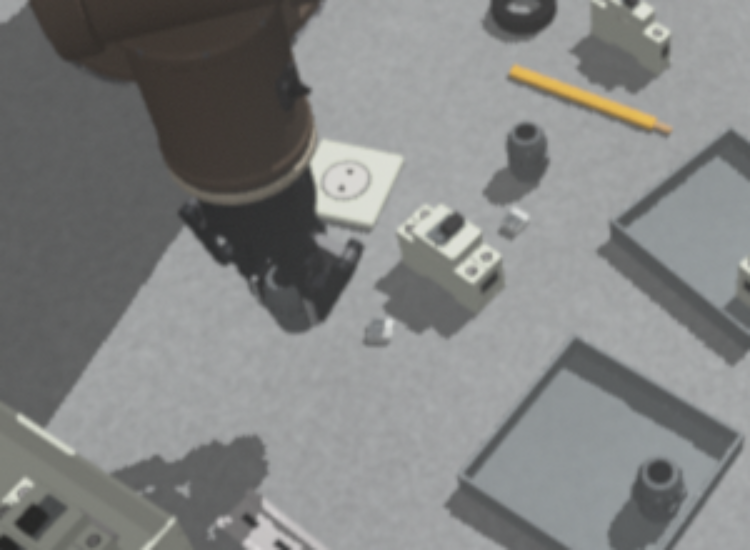

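Gland B is held at crop (295,300). Next I'll carry it over to the tray and lower it.

Call:
{"fn": "move_arm", "kwargs": {
  "motion": [
    [0.6,-2,35,1,2],
    [0.6,-1,34,1,2],
    [0.6,1,35,1,2],
    [0.6,2,34,2,2],
    [0.6,3,35,1,2],
    [0.6,4,34,1,2],
    [0.6,0,0,0,0],
    [0.6,0,0,30,0],
    [0.6,0,0,25,0],
    [0.6,0,0,0,0]
  ]
}}

```text
clock: 3.58
position: [0.6124, -0.2613, 0.0465]
tcp_rot: [[0.036, 0.999, -0.008], [0.999, -0.036, 0.004], [0.004, -0.008, -1.0]]
force: [-1.9, 1.3, -1.4]
opening: 0.0354
gripper_force: 30.5
```

```bash
python3 plan.py 616.9 -264.1 14.5 88 0.6
```

```text
now [ 612.4 -261.3   46.5] 87.9 tilt [ 0.004 -0.008 -1.   ] grip 0.0354 end [ 617.3 -264.4   14.5] 87.9 3.5833
[[0.6, -3, 5, 32, -0.0]]
```

Call:
{"fn": "move_arm", "kwargs": {
  "motion": [
    [0.6,0,0,0,0],
    [0.6,0,0,0,0],
    [0.6,0,0,0,0]
  ]
}}

```text
clock: 3.83
position: [0.6166, -0.2636, 0.0536]
tcp_rot: [[0.037, 0.999, 0.001], [0.999, -0.037, -0.001], [-0.001, 0.001, -1.0]]
force: [0.2, 0.1, -0.9]
opening: 0.0352
gripper_force: 30.5
```

```bash
python3 plan.py 616.9 -264.1 14.5 88 0.6; python3 -c "
from workcell import robot;print(robot.get_obs())"
```

```text
now [ 616.6 -263.6   53.6] 87.9 tilt [-0.001  0.001 -1.   ] grip 0.0352 end [ 616.6 -263.6   14.6] 87.9 3.8333
[[0.6, 0, 0, 20, -0.0], [0.6, 0, 0, 19, -0.0]]
{'clock': 3.8333, 'q': array([-4.49181525e-01,  7.07114023e-01,  1.67857879e+00,  3.38577654e-05,
        7.54372061e-01, -4.12432253e-01]), 'joint_vel': array([-0.00021279, -0.00758372, -0.0007337 ,  0.00193788, -0.0030951 ,
       -0.00080189]), 'effort': array([ 9.60347126e-02, -1.03792770e+02, -3.18466580e+01,  3.23486543e-03,
        6.50620437e-02, -1.68968963e-03]), 'position': array([ 0.61661265, -0.26358943,  0.05361788]), 'tcp_rot': array([[ 3.67660482e-02,  9.99322939e-01,  1.38629539e-03],
       [ 9.99323725e-01, -3.67651858e-02, -6.42517944e-04],
       [-5.91115512e-04,  1.40898072e-03, -9.99998833e-01]]), 'force': array([ 0.17090166,  0.11605246, -0.90494635]), 'torque': array([ 0.03744853, -0.01203412,  0.00841714]), 'gripper_force': 30.473658683913527, 'opening': 0.035215179242007}
```

Call:
{"fn": "move_arm", "kwargs": {
  "motion": [
    [0.6,0,0,12,0],
    [0.6,0,0,12,0],
    [0.6,0,0,8,0],
    [0.6,0,0,4,0],
    [0.6,0,0,2,0],
    [0.6,0,0,1,0],
    [0.6,0,0,0,0],
    [0.6,0,0,0,0]
  ]
}}

```text
clock: 4.5
position: [0.6152, -0.2628, 0.0136]
tcp_rot: [[0.037, 0.999, -0.001], [0.999, -0.037, 0.001], [0.001, -0.001, -1.0]]
force: [-6.2, 3.1, 13.0]
opening: 0.0354
gripper_force: 31.7
```

Call:
{"fn": "move_arm", "kwargs": {
  "motion": [
    [0.1,0,0,0,0],
    [-0.1,0,0,0,0],
    [-0.1,0,0,0,0],
    [-0.1,0,0,0,0],
    [-0.1,0,0,-10,0],
    [-0.1,0,0,-25,0],
    [-0.1,0,0,-30,0],
    [-0.1,0,0,-25,0],
    [-0.1,0,0,0,0],
    [-0.1,0,0,0,0]
  ]
}}

```text
clock: 5.33
position: [0.6171, -0.2637, 0.1056]
tcp_rot: [[0.037, 0.999, 0.003], [0.999, -0.037, -0.002], [-0.001, 0.003, -1.0]]
force: [-0.2, 0.6, -0.5]
opening: 0.0467
gripper_force: 0.0
```

```bash
python3 plan.py 427 -18.8 100 72 -0.4
```

```text
now [ 617.1 -263.7  105.6] 87.9 tilt [-0.001  0.003 -1.   ] grip 0.0467 end [427.3 -18.5  99.6] 71.9 5.3333
[[-0.4, 26, -22, 1, 2.0], [-0.4, 26, -23, 0, 1.5], [-0.4, 25, -24, 1, 2.0], [-0.4, 24, -24, 0, 1.5], [-0.4, 24, -26, 1, 2.0], [-0.4, 22, -25, 1, 1.5], [-0.4, 22, -27, 0, 2.0], [-0.4, 21, -27, 1, 1.5], [-0.4, 21, -28, 1, 2.0]]
```

Call:
{"fn": "move_arm", "kwargs": {
  "motion": [
    [-0.4,26,-22,1,2],
    [-0.4,26,-23,0,1.5],
    [-0.4,25,-24,1,2],
    [-0.4,24,-24,0,1.5],
    [-0.4,24,-26,1,2],
    [-0.4,22,-25,1,1.5],
    [-0.4,22,-27,0,2],
    [-0.4,21,-27,1,1.5],
    [-0.4,21,-28,1,2],
    [-0.4,0,0,0,0]
  ]
}}

```text
clock: 6.17
position: [0.4201, -0.0146, 0.0963]
tcp_rot: [[0.311, 0.95, -0.006], [0.95, -0.311, 0.001], [-0.001, -0.006, -1.0]]
force: [0.3, -0.4, -0.6]
opening: 0.06
gripper_force: 0.0
```

Call:
{"fn": "move_arm", "kwargs": {
  "motion": [
    [-0.4,0,0,0,0],
    [-0.4,0,0,0,0],
    [-0.4,0,0,0,0]
  ]
}}

```text
clock: 6.42
position: [0.427, -0.0185, 0.0972]
tcp_rot: [[0.311, 0.95, 0.0], [0.95, -0.311, -0.0], [0.0, 0.0, -1.0]]
force: [0.4, 0.4, 0.4]
opening: 0.06
gripper_force: 0.0
```

```bash
python3 plan.py 426 -18.8 12 72 -0.4;  python3 - <<'E'
from workcell import robot
from h import *
f=robot.grab_frame("scene");cv2.imwrite("pics/s3.png",cv2.resize(f["pixels"][130:430,80:400,::-1],(640,600)))
E
```

```text
now [427.  -18.5  97.2] 71.9 tilt [ 0.  0. -1.] grip 0.06 end [425.7 -19.1  12.2] 71.9 6.4167
[[-0.4, 0, 0, 28, -0.0], [-0.4, 0, -1, 29, -0.0], [-0.4, -1, 0, 28, -0.0]]
```

View pics/s3.png

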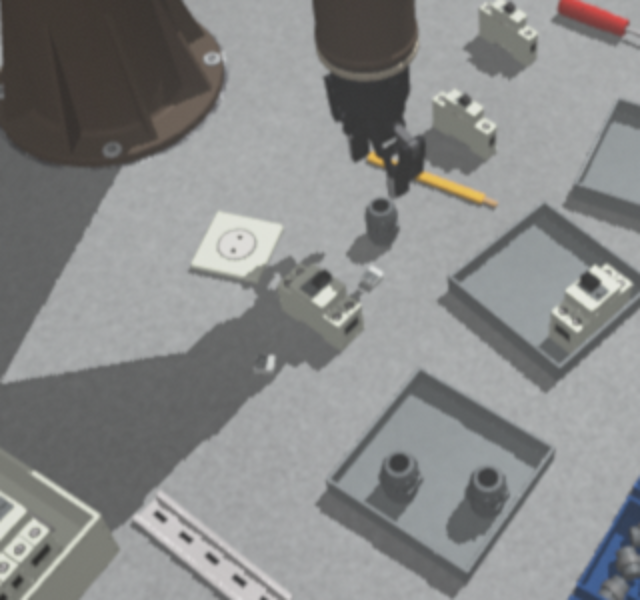

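Gland B stands upright in its tray at crop (400,478), and the gripper is over gland A at (380,218).

Call:
{"fn": "move_arm", "kwargs": {
  "motion": [
    [-0.4,0,-1,28,0],
    [-0.4,0,0,28,0],
    [-0.4,0,0,20,0],
    [-0.4,0,0,9,0],
    [-0.4,0,0,0,0],
    [0.6,0,0,0,0],
    [0.6,0,0,0,0],
    [0.6,0,0,0,0],
    [0.6,0,0,0,0],
    [0.6,0,0,0,0]
  ]
}}

```text
clock: 7.3
position: [0.426, -0.0178, 0.0132]
tcp_rot: [[0.311, 0.951, 0.002], [0.951, -0.311, -0.0], [0.0, 0.002, -1.0]]
force: [-1.1, -1.6, 13.1]
opening: 0.035
gripper_force: 31.3
```

Call:
{"fn": "move_arm", "kwargs": {
  "motion": [
    [0.6,0,0,0,0],
    [0.6,0,0,0,0],
    [0.6,0,0,-10,0],
    [0.6,0,0,-30,0],
    [0.6,0,0,-35,0],
    [0.6,0,0,-25,0],
    [0.6,0,0,0,0],
    [0.6,0,0,0,0]
  ]
}}

```text
clock: 7.97
position: [0.4265, -0.0178, 0.114]
tcp_rot: [[0.311, 0.951, 0.004], [0.951, -0.311, -0.0], [0.001, 0.004, -1.0]]
force: [0.2, 0.8, -0.8]
opening: 0.0352
gripper_force: 30.3
```

```bash
python3 plan.py 619.5 -194.2 110 88 0.6
```

```text
now [426.5 -17.8 114. ] 71.9 tilt [ 0.001  0.004 -1.   ] grip 0.0352 end [ 619.9 -194.7  110. ] 87.9 7.9667
[[0.6, -13, 30, 0, -2.0], [0.6, -15, 29, 1, -2.0], [0.6, -15, 29, 0, -2.0], [0.6, -17, 28, 1, -2.0], [0.6, -17, 28, 0, -2.0], [0.6, -19, 27, 1, -2.0], [0.6, -19, 26, 0, -2.0], [0.6, -21, 26, 1, -2.0]]
```

Call:
{"fn": "move_arm", "kwargs": {
  "motion": [
    [0.6,-13,30,0,-2],
    [0.6,-15,29,1,-2],
    [0.6,-15,29,0,-2],
    [0.6,-17,28,1,-2],
    [0.6,-17,28,0,-2],
    [0.6,-19,27,1,-2],
    [0.6,-19,26,0,-2],
    [0.6,-21,26,1,-2],
    [0.6,0,0,0,0],
    [0.6,0,0,0,0]
  ]
}}

```text
clock: 8.8
position: [0.6187, -0.1956, 0.1065]
tcp_rot: [[0.038, 0.999, -0.001], [0.999, -0.038, 0.0], [0.0, -0.001, -1.0]]
force: [-0.1, 0.8, -1.6]
opening: 0.0349
gripper_force: 30.3
```

Call:
{"fn": "move_arm", "kwargs": {
  "motion": [
    [0.6,0,0,0,0],
    [0.6,0,0,0,0],
    [0.6,0,0,25,0],
    [0.6,0,0,25,0],
    [0.6,0,0,20,0],
    [0.6,0,0,12,0],
    [0.6,0,0,6,0],
    [0.6,0,0,2,0],
    [0.6,0,0,0,0],
    [0.6,0,0,0,0]
  ]
}}

```text
clock: 9.63
position: [0.6192, -0.1947, 0.0193]
tcp_rot: [[0.037, 0.999, 0.001], [0.999, -0.037, -0.0], [-0.0, 0.001, -1.0]]
force: [0.6, -0.3, -0.8]
opening: 0.035
gripper_force: 30.3
```

Call:
{"fn": "move_arm", "kwargs": {
  "motion": [
    [0.6,0,0,2,0],
    [0.6,0,0,1,0],
    [0.6,0,0,0,0],
    [0.6,0,0,0,0],
    [0.6,0,0,0,0]
  ]
}}

```text
clock: 10.05
position: [0.6192, -0.1949, 0.0163]
tcp_rot: [[0.037, 0.999, 0.001], [0.999, -0.037, -0.001], [-0.0, 0.001, -1.0]]
force: [-0.6, 1.0, 6.1]
opening: 0.0351
gripper_force: 31.1
```

Call:
{"fn": "move_arm", "kwargs": {
  "motion": [
    [0.1,0,0,0,0],
    [-0.1,0,0,0,0],
    [-0.1,0,0,0,0],
    [-0.1,0,0,0,0],
    [-0.1,0,0,-10,0],
    [-0.1,0,0,-25,0],
    [-0.1,0,0,-30,0],
    [-0.1,0,0,-25,0],
    [-0.1,0,0,-10,0],
    [-0.1,0,0,0,0]
  ]
}}

```text
clock: 10.88
position: [0.6202, -0.1952, 0.1187]
tcp_rot: [[0.037, 0.999, 0.004], [0.999, -0.037, -0.002], [-0.001, 0.005, -1.0]]
force: [-0.3, -0.9, 0.7]
opening: 0.0469
gripper_force: 0.0
```

```bash
python3 plan.py 435.5 -145.4 120 -6.3 -0.6
```

```text
now [ 620.2 -195.2  118.7] 87.9 tilt [-0.001  0.005 -1.   ] grip 0.0469 end [ 435.5 -145.8  119.7] -6.1 10.8833
[[-0.6, 3, -13, 0, 6.5], [-0.6, 2, -14, 0, 7.0], [-0.6, -1, -14, 0, 6.5], [-0.6, -1, -13, 0, 7.0], [-0.6, -3, -13, 0, 6.5], [-0.6, -5, -13, -1, 7.0], [-0.6, -7, -12, 0, 6.5], [-0.6, -7, -12, 0, 7.0], [-0.6, -9, -10, 0, 6.5], [-0.6, -10, -9, 0, 7.0], [-0.6, -11, -8, 0, 6.5], [-0.6, -12, -7, 0, 6.5], [-0.6, -13, -5, 0, 7.0], [-0.6, -13, -3, 0, 6.5]]
```

Call:
{"fn": "move_arm", "kwargs": {
  "motion": [
    [-0.6,3,-13,0,6.5],
    [-0.6,2,-14,0,7],
    [-0.6,-1,-14,0,6.5],
    [-0.6,-1,-13,0,7],
    [-0.6,-3,-13,0,6.5],
    [-0.6,-5,-13,-1,7],
    [-0.6,-7,-12,0,6.5],
    [-0.6,-7,-12,0,7],
    [-0.6,-9,-10,0,6.5],
    [-0.6,-10,-9,0,7]
  ]
}}

```text
clock: 11.72
position: [0.4856, -0.1585, 0.1156]
tcp_rot: [[0.939, 0.343, -0.001], [0.343, -0.939, 0.001], [-0.001, -0.001, -1.0]]
force: [0.4, -0.3, -0.0]
opening: 0.0686
gripper_force: 0.0
```

Call:
{"fn": "move_arm", "kwargs": {
  "motion": [
    [-0.6,-11,-8,0,6.5],
    [-0.6,-12,-7,0,6.5],
    [-0.6,-13,-5,0,7],
    [-0.6,-13,-3,0,6.5],
    [-0.6,0,0,0,0],
    [-0.6,0,0,0,0],
    [-0.6,0,0,0,0],
    [-0.6,0,0,0,0]
  ]
}}

```text
clock: 12.38
position: [0.4347, -0.1455, 0.1162]
tcp_rot: [[0.995, -0.104, 0.0], [-0.104, -0.995, -0.0], [0.0, 0.0, -1.0]]
force: [-0.2, 0.0, -0.4]
opening: 0.0682
gripper_force: 0.0
```

```bash
python3 plan.py 435.5 -145.4 20 -6.3 -0.6;  python3 - <<'E'
from workcell import robot
from h import *
f=robot.grab_frame("scene");cv2.imwrite("pics/s4.png",cv2.resize(f["pixels"][130:430,80:400,::-1],(640,600)))
E
```

```text
now [ 434.7 -145.5  116.2] -6.0 tilt [ 0.  0. -1.] grip 0.0682 end [ 435.7 -145.6   20.2] -6.5 12.3833
[[-0.6, 0, 0, 32, 0.0], [-0.6, 1, 0, 32, 0.0], [-0.6, 0, 0, 32, 0.5]]
```

View pics/s4.png

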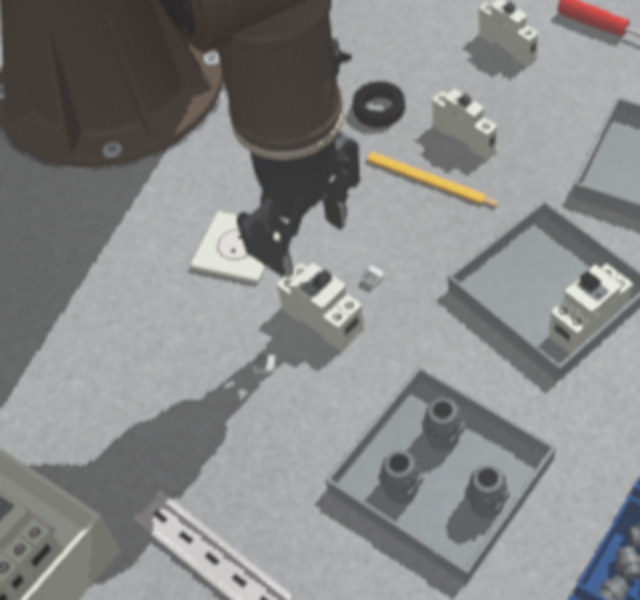

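Both glands stand upright in their tray, at crop (443,420) and (400,478). The gripper straddles the RCD at (318,300).

Call:
{"fn": "move_arm", "kwargs": {
  "motion": [
    [-0.6,1,0,28,0],
    [-0.6,0,0,30,0],
    [-0.6,0,0,20,0],
    [-0.6,0,0,12,0],
    [-0.6,0,0,4,0],
    [-0.6,0,0,2,0],
    [0.6,0,0,0,0],
    [0.6,0,0,0,0],
    [0.6,0,0,0,0],
    [0.6,0,0,0,0]
  ],
  "squeeze": 40
}}

```text
clock: 13.27
position: [0.4356, -0.1456, 0.0212]
tcp_rot: [[0.994, -0.106, 0.002], [-0.106, -0.994, -0.001], [0.002, 0.0, -1.0]]
force: [-0.8, -0.5, 5.7]
opening: 0.0354
gripper_force: 40.6
```

Call:
{"fn": "move_arm", "kwargs": {
  "motion": [
    [0.6,0,0,0,0],
    [0.6,0,0,0,0],
    [0.6,0,0,-10,0],
    [0.6,0,0,-30,0],
    [0.6,0,0,-35,0],
    [0.6,0,0,-25,0],
    [0.6,0,0,-10,0],
    [0.6,0,0,0,0],
    [0.6,0,0,0,0]
  ]
}}

```text
clock: 14.02
position: [0.4351, -0.1454, 0.1311]
tcp_rot: [[0.994, -0.106, 0.002], [-0.106, -0.994, -0.001], [0.002, 0.0, -1.0]]
force: [0.2, -0.5, -2.9]
opening: 0.0356
gripper_force: 41.2
```

```bash
python3 plan.py 602.1 15.8 130 -13.2 0.6
```

```text
now [ 435.1 -145.4  131.1] -6.1 tilt [ 0.002  0.    -1.   ] grip 0.0356 end [601.7  15.4 130.1] -13.1 14.0167
[[0.6, 21, -25, 0, 1.0], [0.6, 21, -26, 0, 1.0], [0.6, 20, -26, 0, 1.0], [0.6, 20, -27, 1, 1.0], [0.6, 20, -27, 0, 1.0], [0.6, 19, -27, 0, 1.0], [0.6, 18, -27, 0, 1.0]]
```

Call:
{"fn": "move_arm", "kwargs": {
  "motion": [
    [0.6,21,-25,0,1],
    [0.6,21,-26,0,1],
    [0.6,20,-26,0,1],
    [0.6,20,-27,1,1],
    [0.6,20,-27,0,1],
    [0.6,19,-27,0,1],
    [0.6,18,-27,0,1],
    [0.6,0,0,0,0],
    [0.6,0,0,0,0],
    [0.6,0,0,0,0]
  ]
}}

```text
clock: 14.85
position: [0.6001, 0.0155, 0.1277]
tcp_rot: [[0.974, -0.226, -0.003], [-0.226, -0.974, -0.0], [-0.003, 0.001, -1.0]]
force: [-0.4, 0.1, -3.3]
opening: 0.0354
gripper_force: 41.3
```

Call:
{"fn": "move_arm", "kwargs": {
  "motion": [
    [0.6,0,0,25,0],
    [0.6,0,0,25,0],
    [0.6,0,0,22,0],
    [0.6,0,0,15,0],
    [0.6,0,0,8,0],
    [0.6,0,0,4,0],
    [0.6,0,0,2,0],
    [0.6,0,0,0,0],
    [0.6,0,0,0,0],
    [0.6,0,0,0,0]
  ]
}}

```text
clock: 15.68
position: [0.6021, 0.0154, 0.0292]
tcp_rot: [[0.974, -0.227, 0.001], [-0.227, -0.974, -0.0], [0.001, -0.0, -1.0]]
force: [0.7, 0.3, -2.9]
opening: 0.0359
gripper_force: 41.5
```

Target is about 24 mm, so I'll go down 5 mm more, then release to about 51 mm.

Call:
{"fn": "move_arm", "kwargs": {
  "motion": [
    [0.6,0,0,3,0],
    [0.6,0,0,1,0],
    [0.6,0,0,1,0],
    [0.6,0,0,0,0],
    [0.6,0,0,0,0],
    [0.6,0,0,0,0]
  ]
}}

```text
clock: 16.18
position: [0.6017, 0.0155, 0.0242]
tcp_rot: [[0.974, -0.226, 0.001], [-0.226, -0.974, -0.0], [0.001, -0.0, -1.0]]
force: [-4.2, 0.5, 12.8]
opening: 0.0357
gripper_force: 43.3
```

Call:
{"fn": "move_arm", "kwargs": {
  "motion": [
    [0.1,0,0,0,0],
    [-0.2,0,0,0,0],
    [-0.2,0,0,0,0],
    [-0.2,0,0,0,0],
    [-0.2,0,0,-10,0],
    [-0.2,0,0,-25,0],
    [-0.2,0,0,-30,0],
    [-0.2,0,0,-25,0],
    [-0.2,0,0,-10,0],
    [-0.2,0,0,0,0]
  ]
}}

```text
clock: 17.02
position: [0.6032, 0.0154, 0.1265]
tcp_rot: [[0.974, -0.227, 0.005], [-0.227, -0.974, -0.0], [0.005, -0.001, -1.0]]
force: [1.2, -1.4, -0.7]
opening: 0.0512
gripper_force: 0.0
```

```bash
python3 plan.py 425 153.4 120 -9.5 -0.2
```

```text
now [603.2  15.4 126.5] -13.1 tilt [ 0.005 -0.001 -1.   ] grip 0.0512 end [425.2 153.  120.5] -9.6 17.0167
[[-0.2, -29, -13, 1, -0.5], [-0.2, -29, -14, 1, -0.5], [-0.2, -29, -14, 1, -0.5], [-0.2, -29, -14, 1, -0.5], [-0.2, -29, -15, 1, -0.5], [-0.2, -29, -14, 1, -0.5], [-0.2, -28, -15, 0, -0.5]]
```

Call:
{"fn": "move_arm", "kwargs": {
  "motion": [
    [-0.2,-29,-13,1,-0.5],
    [-0.2,-29,-14,1,-0.5],
    [-0.2,-29,-14,1,-0.5],
    [-0.2,-29,-14,1,-0.5],
    [-0.2,-29,-15,1,-0.5],
    [-0.2,-29,-14,1,-0.5],
    [-0.2,-28,-15,0,-0.5],
    [-0.2,0,0,0,0],
    [-0.2,0,0,0,0],
    [-0.2,0,0,0,0]
  ]
}}

```text
clock: 17.85
position: [0.4236, 0.1531, 0.117]
tcp_rot: [[0.986, -0.166, -0.0], [-0.166, -0.986, -0.0], [-0.0, 0.0, -1.0]]
force: [-0.2, -1.0, 0.8]
opening: 0.0513
gripper_force: 0.0
```

Call:
{"fn": "move_arm", "kwargs": {
  "motion": [
    [-0.2,0,0,0,0],
    [-0.2,0,0,0,0]
  ]
}}

```text
clock: 18.02
position: [0.4242, 0.1526, 0.1171]
tcp_rot: [[0.986, -0.168, 0.0], [-0.168, -0.986, -0.0], [0.0, -0.0, -1.0]]
force: [-0.1, 1.3, 0.1]
opening: 0.0514
gripper_force: 0.0
```

```bash
python3 plan.py 425 153.4 20 -9.5 -0.2;  python3 - <<'E'
from workcell import robot
from h import *
f=robot.grab_frame("scene");cv2.imwrite("pics/s5.png",cv2.resize(f["pixels"][100:400,180:500,::-1],(640,600)))
E
```

```text
now [424.2 152.6 117.1] -9.7 tilt [ 0. -0. -1.] grip 0.0514 end [425.3 153.4  20.1] -9.7 18.0167
[[-0.2, 0, 0, 32, -0.0], [-0.2, 0, -1, 33, -0.0], [-0.2, 1, 0, 32, -0.0]]
```

View pics/s5.png

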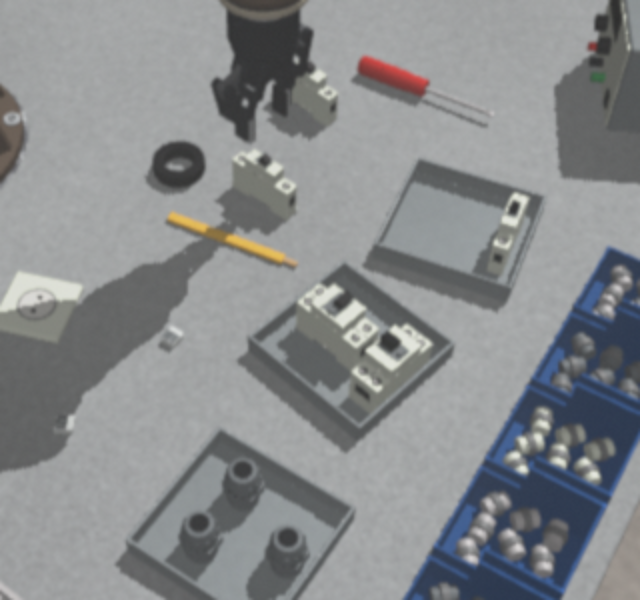

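The RCD is upright in its tray at crop (335,325), and the gripper is over breaker B at (265,180).

Call:
{"fn": "move_arm", "kwargs": {
  "motion": [
    [-0.2,0,-1,28,0],
    [-0.2,1,0,30,0],
    [-0.2,0,0,20,0],
    [-0.2,0,0,13,0],
    [-0.2,0,0,4,0],
    [-0.2,0,0,2,0],
    [0.9,0,0,0,0],
    [0.9,0,0,0,0],
    [0.9,0,0,0,0],
    [0.9,0,0,0,0]
  ]
}}

```text
clock: 18.9
position: [0.4253, 0.1541, 0.0212]
tcp_rot: [[0.986, -0.167, 0.002], [-0.167, -0.986, 0.0], [0.002, -0.001, -1.0]]
force: [-0.0, -0.5, 10.0]
opening: 0.0178
gripper_force: 40.0
```

Call:
{"fn": "move_arm", "kwargs": {
  "motion": [
    [0.9,0,0,0,0],
    [0.9,0,0,0,0],
    [0.9,0,0,-10,0],
    [0.9,0,0,-30,0],
    [0.9,0,0,-35,0],
    [0.9,0,0,-25,0],
    [0.9,0,0,-10,0],
    [0.9,0,0,0,0],
    [0.9,0,0,0,0]
  ]
}}

```text
clock: 19.65
position: [0.425, 0.154, 0.1311]
tcp_rot: [[0.986, -0.167, 0.002], [-0.167, -0.986, 0.001], [0.002, -0.001, -1.0]]
force: [0.1, 0.5, -1.7]
opening: 0.0175
gripper_force: 39.3
```

```bash
python3 plan.py 635.4 192.8 130 8.4 0.9
```

```text
now [425.  154.  131.1] -9.6 tilt [ 0.002 -0.001 -1.   ] grip 0.0175 end [635.4 192.5 130.1] 8.4 19.65
[[0.9, 34, -12, 0, -3.0], [0.9, 34, -11, 0, -3.0], [0.9, 34, -8, 1, -3.0], [0.9, 35, -7, 0, -3.0], [0.9, 36, -5, 0, -3.0], [0.9, 35, -3, 0, -3.0]]
```

Call:
{"fn": "move_arm", "kwargs": {
  "motion": [
    [0.9,34,-12,0,-3],
    [0.9,34,-11,0,-3],
    [0.9,34,-8,1,-3],
    [0.9,35,-7,0,-3],
    [0.9,36,-5,0,-3],
    [0.9,35,-3,0,-3],
    [0.9,0,0,0,0],
    [0.9,0,0,0,0],
    [0.9,0,0,0,0],
    [0.9,0,0,0,0]
  ]
}}

```text
clock: 20.48
position: [0.6335, 0.192, 0.1282]
tcp_rot: [[0.989, 0.146, -0.003], [0.146, -0.989, -0.001], [-0.003, 0.0, -1.0]]
force: [0.0, -0.3, -1.6]
opening: 0.0175
gripper_force: 39.2
```

Call:
{"fn": "move_arm", "kwargs": {
  "motion": [
    [0.9,0,0,25,0],
    [0.9,0,0,25,0],
    [0.9,0,0,22,0],
    [0.9,0,0,16,0],
    [0.9,0,0,8,0],
    [0.9,0,0,4,0],
    [0.9,0,0,2,0],
    [0.9,0,0,0,0],
    [0.9,0,0,0,0],
    [0.9,0,0,0,0]
  ]
}}

```text
clock: 21.32
position: [0.6356, 0.1925, 0.0283]
tcp_rot: [[0.989, 0.146, 0.001], [0.146, -0.989, 0.0], [0.001, -0.0, -1.0]]
force: [0.3, 0.2, -1.6]
opening: 0.0174
gripper_force: 39.3
```

Call:
{"fn": "move_arm", "kwargs": {
  "motion": [
    [0.9,0,0,2,0],
    [0.9,0,0,1,0],
    [0.9,0,0,1,0],
    [0.9,0,0,0,0],
    [0.9,0,0,0,0],
    [0.9,0,0,0,0]
  ]
}}

```text
clock: 21.82
position: [0.6353, 0.1924, 0.0242]
tcp_rot: [[0.989, 0.146, 0.001], [0.146, -0.989, 0.0], [0.001, -0.0, -1.0]]
force: [-3.9, -1.9, 12.7]
opening: 0.0176
gripper_force: 41.1
```

Call:
{"fn": "move_arm", "kwargs": {
  "motion": [
    [0.5,0,0,0,0],
    [0.25,0,0,0,0],
    [0.25,0,0,0,0],
    [0.25,0,0,0,0],
    [0.25,0,0,-10,0],
    [0.25,0,0,-25,0],
    [0.25,0,0,-30,0],
    [0.25,0,0,-25,0],
    [0.25,0,0,-10,0],
    [0.25,0,0,0,0]
  ]
}}

```text
clock: 22.65
position: [0.6368, 0.1928, 0.1268]
tcp_rot: [[0.989, 0.146, 0.005], [0.146, -0.989, 0.001], [0.005, -0.0, -1.0]]
force: [1.1, 0.6, 1.1]
opening: 0.0322
gripper_force: 0.0
```

```bash
python3 plan.py 386.5 317.8 120 -12.5 -0.2
```

```text
now [636.8 192.8 126.8] 8.4 tilt [ 0.005 -0.    -1.   ] grip 0.0322 end [386.9 317.5 119.8] -12.6 22.65
[[-0.2, -29, -20, 1, 2.5], [-0.2, -29, -19, 1, 2.5], [-0.2, -30, -17, 1, 3.0], [-0.2, -32, -16, 0, 2.5], [-0.2, -31, -15, 1, 2.5], [-0.2, -33, -13, 1, 2.5], [-0.2, -33, -11, 1, 3.0], [-0.2, -33, -10, 1, 2.5]]
```

Call:
{"fn": "move_arm", "kwargs": {
  "motion": [
    [-0.2,-29,-20,1,2.5],
    [-0.2,-29,-19,1,2.5],
    [-0.2,-30,-17,1,3],
    [-0.2,-32,-16,0,2.5],
    [-0.2,-31,-15,1,2.5],
    [-0.2,-33,-13,1,2.5],
    [-0.2,-33,-11,1,3],
    [-0.2,-33,-10,1,2.5],
    [-0.2,0,0,0,0],
    [-0.2,0,0,0,0]
  ]
}}

```text
clock: 23.48
position: [0.3832, 0.3175, 0.1158]
tcp_rot: [[0.977, -0.215, -0.001], [-0.215, -0.977, -0.001], [-0.001, 0.001, -1.0]]
force: [0.7, 0.2, -0.3]
opening: 0.051
gripper_force: 0.0
```

Call:
{"fn": "move_arm", "kwargs": {
  "motion": [
    [-0.2,0,0,0,0],
    [-0.2,0,0,0,0],
    [-0.2,0,0,0,0]
  ]
}}

```text
clock: 23.73
position: [0.386, 0.3168, 0.1161]
tcp_rot: [[0.976, -0.219, 0.0], [-0.219, -0.976, -0.0], [0.0, 0.0, -1.0]]
force: [0.1, 0.7, 0.1]
opening: 0.0515
gripper_force: 0.0
```

```bash
python3 plan.py 386.5 317.8 20 -12.5 -0.2;  python3 - <<'E'
from workcell import robot
from h import *
f=robot.grab_frame("scene");cv2.imwrite("pics/s6.png",cv2.resize(f["pixels"][70:320,240:506,::-1],(638,600)))
E
```

```text
now [386.  316.8 116.1] -12.6 tilt [ 0.  0. -1.] grip 0.0515 end [386.2 317.7  20.1] -12.6 23.7333
[[-0.2, 0, 0, 32, -0.0], [-0.2, 0, -1, 32, -0.0], [-0.2, 0, 0, 32, -0.0]]
```

View pics/s6.png

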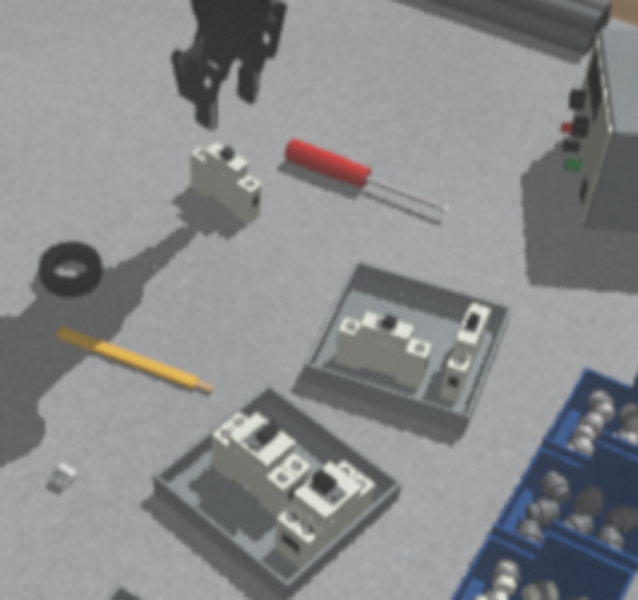

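Breaker B stands in its tray at crop (385,350), and the gripper is over breaker A at (225,180).

Call:
{"fn": "move_arm", "kwargs": {
  "motion": [
    [-0.2,0,-1,28,0],
    [-0.2,0,0,30,0],
    [-0.2,0,0,20,0],
    [-0.2,0,0,12,0],
    [-0.2,0,0,4,0],
    [-0.2,0,0,2,0],
    [0.9,0,0,0,0],
    [0.9,0,0,0,0],
    [0.9,0,0,0,0],
    [0.9,0,0,0,0]
  ]
}}

```text
clock: 24.62
position: [0.386, 0.3184, 0.0212]
tcp_rot: [[0.976, -0.218, 0.001], [-0.218, -0.976, 0.001], [0.001, -0.001, -1.0]]
force: [1.3, -2.0, 7.1]
opening: 0.0175
gripper_force: 40.5
```

Call:
{"fn": "move_arm", "kwargs": {
  "motion": [
    [0.9,0,0,0,0],
    [0.9,0,0,0,0],
    [0.9,0,0,-10,0],
    [0.9,0,0,-30,0],
    [0.9,0,0,-35,0],
    [0.9,0,0,-25,0],
    [0.9,0,0,-10,0],
    [0.9,0,0,0,0],
    [0.9,0,0,0,0]
  ]
}}

```text
clock: 25.37
position: [0.3854, 0.3182, 0.1306]
tcp_rot: [[0.976, -0.218, 0.001], [-0.218, -0.976, 0.001], [0.001, -0.001, -1.0]]
force: [0.5, 0.1, -1.9]
opening: 0.0174
gripper_force: 39.5
```

```bash
python3 plan.py 626 256.1 130 8.4 0.9
```

```text
now [385.4 318.2 130.6] -12.6 tilt [ 0.001 -0.001 -1.   ] grip 0.0174 end [626.4 255.8 129.6] 8.4 25.3667
[[0.9, 35, 1, 0, -3.0], [0.9, 36, 3, 0, -3.0], [0.9, 35, 5, 0, -3.0], [0.9, 35, 7, 0, -3.0], [0.9, 34, 8, 0, -3.0], [0.9, 34, 11, 1, -3.0], [0.9, 34, 12, 0, -3.0]]
```

Call:
{"fn": "move_arm", "kwargs": {
  "motion": [
    [0.9,35,1,0,-3],
    [0.9,36,3,0,-3],
    [0.9,35,5,0,-3],
    [0.9,35,7,0,-3],
    [0.9,34,8,0,-3],
    [0.9,34,11,1,-3],
    [0.9,34,12,0,-3],
    [0.9,0,0,0,0],
    [0.9,0,0,0,0],
    [0.9,0,0,0,0]
  ]
}}

```text
clock: 26.2
position: [0.625, 0.2551, 0.127]
tcp_rot: [[0.989, 0.145, -0.003], [0.145, -0.989, -0.001], [-0.004, 0.001, -1.0]]
force: [0.2, -1.2, -0.6]
opening: 0.0175
gripper_force: 39.4
```

Call:
{"fn": "move_arm", "kwargs": {
  "motion": [
    [0.9,0,0,25,0],
    [0.9,0,0,25,0],
    [0.9,0,0,22,0],
    [0.9,0,0,16,0],
    [0.9,0,0,8,0],
    [0.9,0,0,4,0],
    [0.9,0,0,2,0],
    [0.9,0,0,0,0],
    [0.9,0,0,0,0],
    [0.9,0,0,0,0]
  ]
}}

```text
clock: 27.03
position: [0.6269, 0.256, 0.0283]
tcp_rot: [[0.989, 0.146, 0.001], [0.146, -0.989, 0.0], [0.001, -0.0, -1.0]]
force: [-0.1, 1.1, -0.7]
opening: 0.0173
gripper_force: 39.5
```

Call:
{"fn": "move_arm", "kwargs": {
  "motion": [
    [0.9,0,0,2,0],
    [0.9,0,0,1,0],
    [0.9,0,0,1,0],
    [0.9,0,0,0,0],
    [0.9,0,0,0,0],
    [0.9,0,0,0,0]
  ]
}}

```text
clock: 27.53
position: [0.6266, 0.2558, 0.0242]
tcp_rot: [[0.989, 0.146, 0.001], [0.146, -0.989, 0.0], [0.001, -0.0, -1.0]]
force: [-3.7, -1.2, 12.3]
opening: 0.0174
gripper_force: 41.2
```

Call:
{"fn": "move_arm", "kwargs": {
  "motion": [
    [0.5,0,0,0,0],
    [0.25,0,0,0,0],
    [0.25,0,0,0,0],
    [0.25,0,0,0,0],
    [0.25,0,0,-10,0],
    [0.25,0,0,-25,0],
    [0.25,0,0,-30,0],
    [0.25,0,0,-30,0],
    [0.25,0,0,-30,0],
    [0.25,0,0,-30,0]
  ]
}}

```text
clock: 28.37
position: [0.6261, 0.2556, 0.1805]
tcp_rot: [[0.989, 0.146, 0.0], [0.146, -0.989, 0.0], [0.0, -0.0, -1.0]]
force: [-0.2, -0.1, -0.0]
opening: 0.032
gripper_force: 0.0
```

Call:
{"fn": "move_arm", "kwargs": {
  "motion": [
    [0.25,-30,0,0,0],
    [0.25,-35,0,0,0],
    [0.25,-35,0,0,0],
    [0.25,-35,0,0,0],
    [0.25,-35,0,0,0],
    [0.25,-20,0,0,0],
    [0.25,0,0,0,0],
    [0.25,0,0,0,0],
    [0.25,0,0,0,0],
    [0.25,0,0,0,0]
  ]
}}

```text
clock: 29.2
position: [0.4395, 0.2282, 0.1787]
tcp_rot: [[0.989, 0.146, 0.001], [0.146, -0.989, 0.0], [0.001, -0.0, -1.0]]
force: [0.3, 0.3, -0.4]
opening: 0.0325
gripper_force: 0.0
```

```bash
python3 - <<'E'
from workcell import robot
from h import *
F={n:robot.grab_frame(n) for n in("top","scene")}
a,b=[f["pixels"][:,:,::-1] for f in F.values()]
cv2.imwrite("pics/end.png",cv2.resize(np.hstack([a[120:360,120:540],b[80:440,140:500][:240*360//240]  if 0 else cv2.resize(b[80:440,140:500],(240,240))]),(800,291)))
trays=dict(tb=(646.5,226.8,8.4),tr=(622.6,11,-13.2),tg=(640.2,-230,-2.2))
for n,f in F.items():
    Q,o=cloud(f)
    for k,(x,y,a) in trays.items():
        t=np.radians(a);d=Q[...,:2]*1000-[x,y]
        L=np.stack([d@[np.cos(t),np.sin(t)],d@[-np.sin(t),np.cos(t)]],-1)
        for nm,lo,hi in [("a",2,72),("b",-72,-2)] if k!="tr" else [("r",-60,60)]:
            m=o&(L[...,0]>-73)&(L[...,0]<27)&(L[...,1]>lo)&(L[...,1]<hi)
            z0,z1=(.05,.06) if k=="tg" else (.058,.069)
            m&=(Q[...,2]>z0)&(Q[...,2]<z1)
            q=np.c_[L[m]/1000,Q[m][:,2]];print(n,k,nm,len(q),*rect(q),"z",np.percentile(q[:,2],[5,50,95]).round(4))
E
```

```text
top tb a 110 [-16.7  31.5] [48.1 18.4] -0.1 z [0.0595 0.0638 0.0682]
top tb b 132 [-18.2 -32.1] [46.8 18.3] 0.3 z [0.0605 0.0641 0.0683]
top tr r 258 [-22.2   0.1] [47.5 36.1] -0.0 z [0.06   0.0642 0.0679]
top tg a 108 [-23.6  33.3] [29.  28.3] 15.6 z [0.0502 0.0531 0.0571]
top tg b 116 [-25.1 -33.8] [28.4 28.1] 69.7 z [0.0509 0.0538 0.0576]
scene tb a 139 [-13.4  29.2] [46.1 24.5] 5.2 z [0.0587 0.0643 0.0679]
scene tb b 147 [-15.  -33.7] [45.7 24.5] -0.9 z [0.0586 0.0644 0.0672]
scene tr r 300 [-19.1  -0.5] [48.8 39.2] 0.8 z [0.0602 0.065  0.068 ]
scene tg a 161 [-19.4  33.1] [29.3 27.5] -16.4 z [0.0506 0.0537 0.0568]
scene tg b 179 [-20.5 -34.8] [28.5 27.3] 83.7 z [0.0508 0.0534 0.0571]
```

View pics/end.png

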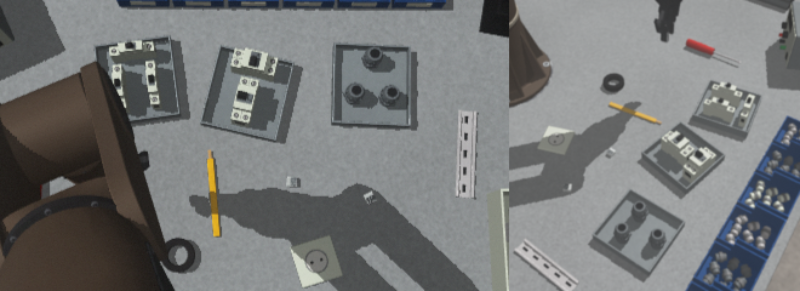

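All five parts are upright at the right height in their own trays: breakers (118,85) and (152,82), RCD (243,98), glands (357,93) and (392,95). The rail and screwdriver look undisturbed, so I'm handing the job in.

```bash
python3 -c "
from workcell import robot;print(robot.close_job())"
```

```text
the job is handed in; nothing more can be done
None
```

I put both breakers, the residual-current device and both glands upright in their own trays, with the screwdriver and rail apparently undisturbed in the final pictures, and handed the job in at about 29 s; no verdict came back.

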